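# Float the spring-test balance at its mark

## Robot

A 7-joint arm with a two-finger parallel gripper is mounted at the origin on the work surface. World frame = base frame: x ahead of the robot, y to its left, z up, the work surface at z = 0. Lengths are in m, angles in rad, forces in N, time in s.
With the tool pointing down it reaches from about 0.4 to 0.85 m from the base axis. Payload 10.4 kg.
Tool frame: the origin (TCP) lies midway between the tips of the shut fingers; the grasp point (between the pads) lies r.grip_point_offset behind it (r.grip_point_offset is the distance from the TCP to the grasp point, in m); z points along the fingers, y is the line along which they close (so a half turn about z gives the same grasp; the last joint's range is limited). The gripper opens to 87 mm and grips with 3 to 60 N. Pads are 19 mm wide; open, the fingers measure 117 mm over their backs; the gripper's body (75 mm by 190 mm) begins 51 mm behind the grasp point.
Start: joints at [-1.323, 0.332, -0.065, 1.46, 0.022, 1.35, -0.088], TCP at [0.167, 0.602, 0.223] pointing down, gripper open.
Joint ranges: [-2.6, 2.6], [-0.5, 2.12], [-1.47, 1.34], [0.16, 2.42], [-1.27, 4.41], [0.06, 2.06], [-2.6, 2.6]. Speed limits (rad/s): [2.22, 2.22, 2.79, 2.79, 3.14, 3.14, 3.14].

## Interface

Orientations are given as a unit quaternion [x, y, z, w].
In Python, from bench import r gives the robot as it stands.
- The arm moves only by the tool play_rows, never from a script. Its arguments are lists of equal length, an entry for each row: "claw": the closure, from 0 (fully open) to 1 (shut); "delta_pos": the shift along the tool's x, y, z scaled (see below), a list of three; "delta_rot": the turn, a rotation vector about the tool's x, y, z scaled (see below), a list of three. A call has 1 to 8 rows; each row shifts and turns the commanded pose from where the row before left it, along the tool's axes as they then stand; what a row does not reach is not made up. The controller multiplies each number of a shift by 200 mm and each number of a turn by pi rad. A row lasts 1/10 s, in which the tool goes at most 50 mm and 8.59 degrees, less where a joint would pass 70% of its speed; a pose out of reach is approached as far as the arm can. A call with a number of a shift or a turn outside -1 to 1 is refused whole. A call with a gripper value outside its range is refused whole. The fingers move at their own pace and stop on an object; "squeeze" is the grip in N (left out, the last holds). Time passes only in rows, so rows that do not move let the fingers close. It gives the time, the measured TCP pose, the force, the opening and the grip force at its end, in the units of the state.
- r.read_state(): the state, without advancing time (a new reading comes with each control period).
- r.camera(name): name is "scene" or "top"; returns a dict with "pixels" (400x640x3 uint8, red, green, blue), "camera_matrix" (3x3 intrinsics, pixels), "cam_to_world" (4x4, takes a point from camera to world coordinates). Camera axes: x right, y up, looking along -z (the intrinsics and any distortion apply to the point x, -y, -z); pixel columns grow to the right and rows downward; lengths in m; the calibration is good to about 2 mm. A picture is of the moment at which its call begins. There is no depth.
- r.close_job(): hands the job in; it is judged then, once.
The state is a dict: "time": time; "joint_positions": joint angles; "joint_vel": joint speeds; "joint_torque": joint torques, N m; "ee_pos": TCP position; "eef_rot": TCP orientation; "ft_force": force on the tool from outside, world axes, zero at the start; "torque": the same for the moment, N m; "width": finger opening in m; "grip_force": force on a finger pad.
Only numpy, scipy, OpenCV 4.12 (cv2) and the standard library are available. Lean on these libraries where they do the work, as an engineer would, in place of code of your own. Each camera call takes 0.05 s, during which the arm holds its last target. There are 200 camera calls.

## Task

Test the torsion spring on the blue spring-test balance: move the orange handle of its lever to lift the beam off its rest and keep the red pointer floating at the green marker for six seconds without a break (within about a tenth of a radian). Then let the beam down gently, without a bang, until its left weight side lies on its rest again, and let go of the lever. Handle the lever only: do not touch the beam, its weights, pointer or marker, and leave the phone, tray and screwdriver where they are.

Things in the scene. Friction and masses are not known exactly. Their poses are not given: they have to be found in the camera images.
- tester: fixed blue test stand, upright, turned about z; base plate 200 x 300 x 14 mm (x -120 to 80, y +-150 mm). Origin on the table; x from the robot's side to the far side along the axle, y to the left along the beam, z up. Pillar 26 x 50 mm at x = -45 mm; white dial plate 150 x 150 mm, 6 thick, at x = -29 mm, z 183 to 333 mm, for show
- axle (a point): point on the axle line in the beam's plane: tester x = y = 0, 170 mm above the table. Beam, lever and marker all turn about this line (tester x). Two posts with rubber pads at y = +-100 mm show the beam's two rests
- beam (a joint): beam angle (rad): 0 = level, pointer upright; positive = left (+y) end up, pointer leaning to -y. Stops at -0.35 (left rest: starts and must finish here) and +0.35. Top-heavy and nearly frictionless (damping 0.004 N m s/rad); only the spring joins it to the lever. With the lever held still it does not stay afloat but tips away, time constant 0.5 to 1 s
- arms: the beam: aluminium bar 340 x 18 x 10 mm, mast and brass weights (ends 0.52 kg left, 0.45 right, 160 mm from the axle; bob 0.40 kg, 105 mm up the mast). Not to be touched. Origin at point axle, y along the bar to the left, z along the mast. Inertia 0.031 kg m2; gravity torque on joint beam = 0.48 N m x sin(angle) - 0.11 N m (0.43 to 0.52, 0.07 to 0.16)
- lever (a joint): angle (rad) of the lever relative to the beam, same axle and sense (positive = handle end down), range -0.2 to 1.2; joint beam + joint lever = lever's angle in space. A torsion spring, about 0.40 N m/rad, unloaded at 0, turns the beam by +0.40 x this angle (positive lifts its left end). About 0.28 rad floats it level, 0.7 lifts it off the rest. Let go, it springs back to about 0.14
- handle (a point): middle of the orange handle bar, 16 mm thick, 68 mm long along tester x, at tester x = -122 mm, on the right (-y) side, 140 mm from the axle line. With A = lever's angle in space: y = -140 cos(0.1 - A), z = 170 + 140 sin(0.1 - A) mm (tester frame): z about 213 at the start, 145 afloat. Pinch from above, fingers closing along tester y, or press down; pushes up 0.8 to 2 N
- pointer_tip (a point): upper tip of the red pointer on the beam's mast, 150 mm from the axle (tester x = 0); its z axis points along the mast away from the axle
- mark (a joint): angle (rad) of the green target marker about the axle, same zero and sense as joint beam: the pointer is at the marker when joint beam equals joint mark. Set before the start between -0.15 and 0.05; it stays there
- mark_tip (a point): lower edge of the green marker flag at the rim of the dial, 154 mm from the axle; its z axis points away from the axle
- phone: opened black phone lying flat, 150 x 74 x 9 mm, bystander
- tray: yellow parts tray 110 x 150 x 30 mm, bystander
- driver: red-handled screwdriver 180 mm long, lying along its x, bystander

How it is judged:
By the outcome, as a careful person would: the job done as asked, in the order asked, and still so for the second after the job is handed in, with the robot touching nothing.
It also fails if it takes over 61 s, if anything falls off the work surface, if the arm or the gripper's body presses on something with over 40 N, if the wrist force passes 120 N, or if a joint passes its speed limit or range.

## Working session

There is one attempt and no reset: what is moved stays moved. The work goes in short steps, Python scripts to look and compute and a tool call to move; the robot and the scene stay as the last step left them, time stands still between calls to the robot, and variables do not carry over. Pictures are saved under pics/ and viewed, at most 10 in all, crops included, and the job is handed in when it is done.

Besides the shell and the picture viewer there is one more tool, called after "Request:" as name(argument=value, ...) on one line, values as JSON. play_rows: Moves the arm, as the interface text tells. Shifts and turns lie within -1 to 1; 1 stands for 200 mm of shift or pi rad of turn. Its arguments: {"type":"object","properties":{"claw":{"type":"array"},"delta_pos":{"type":"array"},"delta_rot":{"type":"array"},"squeeze":{"type":"number"}},"required":["claw","delta_pos","delta_rot"]}

```bash
ls; mkdir -p pics
python3 - <<'E'
from bench import r
import cv2
s=r.read_state();print({k:s[k] for k in('time','ee_pos','eef_rot','width','ft_force')},r.grip_point_offset)
for n in('scene','top'):
    c=r.camera(n);cv2.imwrite(f'pics/{n}0.png',c['pixels'][:,:,::-1]);print(c['camera_matrix'],c['cam_to_world'],[k for k in c])
E
```

```text
pics
{'time': 0.0, 'ee_pos': array([0.16708762, 0.60185265, 0.22176129]), 'eef_rot': array([ 1.34972261e-01,  9.90849127e-01, -7.02231114e-04, -6.33747360e-05]), 'width': 0.08683967834844761, 'ft_force': array([ 0.12541681, -0.32665037,  0.32510163])} 0.0187
[[443.33451209   0.         314.39407067]
 [  0.         443.33451209 203.08286922]
 [  0.           0.           1.        ]] [[-0.71705271 -0.55856161  0.41694645  1.14846355]
 [ 0.69699278 -0.57977691  0.42197131  0.63199661]
 [ 0.00603895  0.59318434  0.80504402  1.40561251]
 [ 0.          0.          0.          1.        ]] ['pixels', 'camera_matrix', 'cam_to_world']
[[498.55968237   0.         314.82572866]
 [  0.         498.55968237 197.7311593 ]
 [  0.           0.           1.        ]] [[ 6.41869560e-02  9.76383323e-01 -2.06290188e-01  2.27798278e-01]
 [-9.97933617e-01  6.21952571e-02 -1.61321743e-02  1.57664109e-03]
 [-2.92091471e-03  2.06899388e-01  9.78357865e-01  1.67009606e+00]
 [ 0.00000000e+00  0.00000000e+00  0.00000000e+00  1.00000000e+00]] ['pixels', 'camera_matrix', 'cam_to_world']
```

View pics/scene0.png

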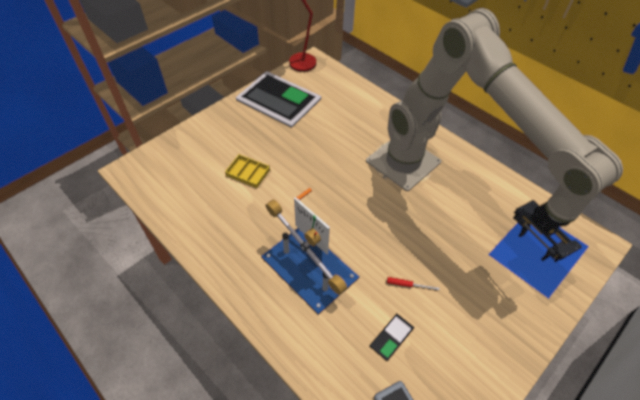

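View pics/top0.png

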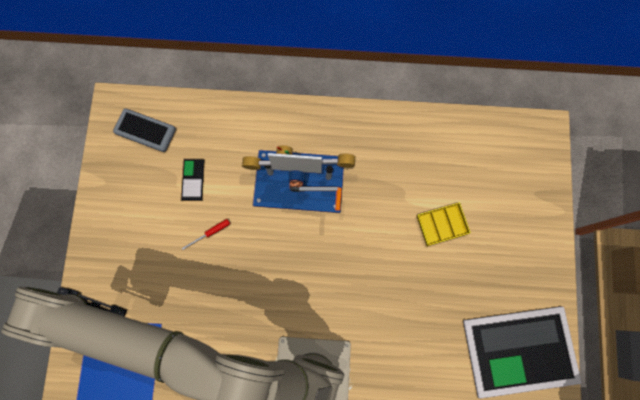

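The scene view shows the tester at about (310,255) with its orange handle at (304,192). In the top view the tester is at about (300,180) and the handle at (339,199). Phone, tray and screwdriver are clear of it.

```bash
cat > h.py <<'E'
import numpy as np, cv2
def ray(c,uv):
    K,T=c['camera_matrix'],c['cam_to_world']
    p=np.atleast_2d(uv).astype(float)
    d=np.c_[(p[:,0]-K[0,2])/K[0,0],-(p[:,1]-K[1,2])/K[1,1],-np.ones(len(p))]
    return T[:3,3],d@T[:3,:3].T
def plane(c,uv,n,a):
    o,d=ray(c,uv); n=np.asarray(n,float)
    return o+d*(((np.asarray(a)-o)@n)/(d@n))[:,None]
def proj(c,P):
    T=c['cam_to_world'];q=(np.atleast_2d(P)-T[:3,3])@T[:3,:3]
    return np.c_[q[:,0],-q[:,1]]/-q[:,2:]*c['camera_matrix'][0,0]+c['camera_matrix'][:2,2]
E
python3 - <<'E'
from bench import r
from h import *
out=[]
box={'top':(230,130,140,95),'scene':(235,180,140,140)}
for n in('top','scene'):
    c=r.camera(n);np.savez(f'{n}.npz',**c);im=c['pixels'];x,y,w,h=box[n]
    hsv=cv2.cvtColor(im,cv2.COLOR_RGB2HSV)
    m=cv2.inRange(hsv,(100,120,40),(125,255,255));k=np.zeros_like(m);k[y:y+h,x:x+w]=m[y:y+h,x:x+w]
    cs=cv2.findContours(k,0,cv2.CHAIN_APPROX_NONE)[0];p=np.vstack([a for a in cs if cv2.contourArea(a)>60])[:,0]
    W=plane(c,p,(0,0,1),(0,0,.014))
    print(n,cv2.minAreaRect((W[:,:2]*1000).astype(np.float32)))
    o=cv2.inRange(hsv,(5,190,150),(14,255,255));k=np.zeros_like(o);k[y:y+h,x-10:x+w]=o[y:y+h,x-10:x+w]
    pp=cv2.findNonZero(k)
    if pp is not None: print('orange',len(pp),pp[:,0].mean(0),cv2.minAreaRect(pp))
    cv2.imwrite(f'pics/c_{n}.png',cv2.resize(im[y:y+h,x:x+w,::-1],None,fx=4,fy=4,interpolation=cv2.INTER_CUBIC))
E
```

```text
top ((618.3914184570312, 88.5648193359375), (292.5165710449219, 165.16615295410156), 89.49479675292969)
orange 73 [335.02739726 199.7260274 ] ((282.896240234375, 214.1114959716797), (20.231353759765625, 123.4908447265625), 74.4501953125)
scene ((633.8196411132812, 88.14593505859375), (291.0875549316406, 189.79336547851562), 89.2923355102539)
orange 14 [305.35714286 192.57142857] ((304.9230651855469, 192.88462829589844), (1.38675057888031, 9.984603881835938), 56.3099365234375)
```

View pics/c_scene.png

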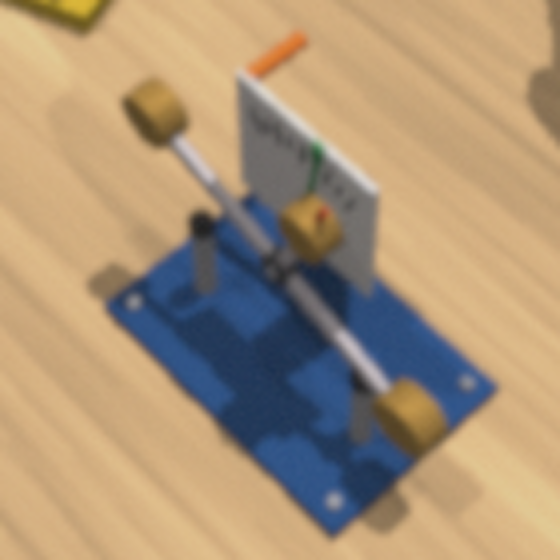

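View pics/c_top.png

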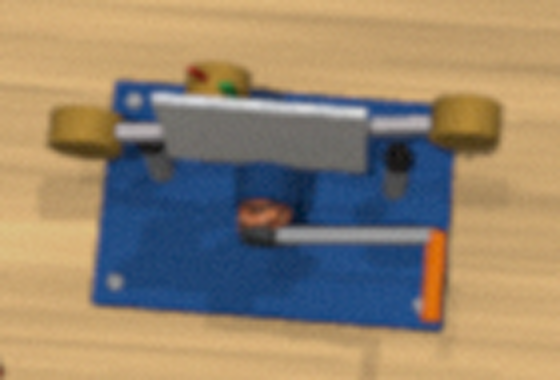

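The scene crop shows plate corners at (496,387), (333,535) and (108,305), the green flag near (315,165) and the red tip at (322,215). In the top crop, plate corners are at (93,303), (443,328) and (117,82), the handle bar runs (437,232) to (431,320), the red tip is at (197,72) and the green at (228,90).

```bash
cat >> h.py <<'E'
from scipy.optimize import least_squares
def blob(im,kind,box):
    x,y,w,h=box; f=im[y:y+h,x:x+w].astype(float);R,G,B=f[...,0],f[...,1],f[...,2]
    e=(R-1.0*np.maximum(G,B)*1.3-25) if kind=='red' else (G-np.maximum(R,B)*1.15-10)
    e=np.clip(e,0,None); s=e.sum()
    if s<=0: return None,0
    yy,xx=np.mgrid[y:y+h,x:x+w]
    return np.array([(e*xx).sum()/s,(e*yy).sum()/s]),int((e>0).sum())
def tri(c1,u1,c2,u2):
    o1,d1=ray(c1,u1);o2,d2=ray(c2,u2);d1,d2=d1[0],d2[0]
    t=np.linalg.lstsq(np.c_[d1,-d2],o2-o1,rcond=None)[0]
    a,b=o1+t[0]*d1,o2+t[1]*d2
    return (a+b)/2,np.linalg.norm(a-b)
def toW(pose,P):
    x,y,a=pose;P=np.atleast_2d(P).astype(float);R=np.array([[np.cos(a),-np.sin(a),0],[np.sin(a),np.cos(a),0],[0,0,1]])
    return P@R.T+[x,y,0]
def toT(pose,P):
    x,y,a=pose;R=np.array([[np.cos(a),-np.sin(a),0],[np.sin(a),np.cos(a),0],[0,0,1]])
    return (np.atleast_2d(P)-[x,y,0])@R
E
python3 - <<'E'
from h import *
C={n:dict(np.load(f'{n}.npz')) for n in('top','scene')}
box={'top':(230,130),'scene':(235,180)}
px=lambda n,L:(np.array(L)+.5)/4-.5+box[n]
# tester coords
t=[(-.12,.15,.014),(-.12,-.15,.014),(.08,.15,.014),(-.156,-.1334,.2214),(-.088,-.1334,.2214)]
ut=px('top',[(93,303),(443,328),(117,82),(431,320),(437,232)])
s=[(-.12,.15,.014),(.08,.15,.014),(.08,-.15,.014)]
us=px('scene',[(496,387),(333,535),(108,305)])
f=lambda p:np.r_[(proj(C['top'],toW(p,t))-ut).ravel(),(proj(C['scene'],toW(p,s))-us).ravel()]
q=least_squares(f,[.64,.09,-.02]);p=q.x;print(p,np.round(q.fun.reshape(-1,2),1).tolist());np.save('pose.npy',p)
bx={'top':(265,138,40,25),'scene':(300,205,40,50)}
for k in('red','green'):
    b={n:blob(C[n]['pixels'],k,bx[n]) for n in C};P,e=tri(C['top'],b['top'][0],C['scene'],b['scene'][0]);T=toT(p,P)[0]
    print(k,b,T,e,'ang',np.arctan2(-T[1],T[2]-.17),'rad',np.hypot(T[1],T[2]-.17))
for n in C: print(n,'exp tip',proj(C[n],toW(p,[(0,.15*np.sin(.35),.17+.15*np.cos(.35)),(-.02,.154*np.sin(.05),.17+.154*np.cos(.05)),(-.02,.174*np.sin(.05),.17+.174*np.cos(.05))])).round(1).tolist())
print('handle world',toW(p,[(-.125,-.1334,.2214)]))
E
```

```text
[ 0.65509098  0.08722105 -0.0072522 ] [[-0.5, 0.3], [0.5, 0.2], [-0.9, -0.9], [0.5, 1.2], [0.4, 0.8], [0.6, 0.1], [0.1, 0.9], [-2.0, 0.5]]
red {'top': (array([278.85714286, 147.91917868]), 11), 'scene': (array([315.40517241, 232.80172414]), 5)} [-0.00210688  0.04877746  0.30785203] 0.000529480748876772 ang -0.3400909936098873 rad 0.1462272944180262
green {'top': (array([286.49339839, 151.64064294]), 8), 'scene': (array([313.76932084, 217.33840749]), 7)} [-0.0212051   0.02272472  0.34092065] 0.0010071214773349085 ang -0.13217957930691623 rad 0.1724247156551162
top exp tip [[277.8, 146.9], [292.4, 153.3], [291.7, 151.2]]
scene exp tip [[315.4, 233.2], [310.1, 217.9], [310.3, 214.2]]
handle world [[ 0.52912684 -0.04526892  0.2214    ]]
```

Request:
play_rows(claw=[1,1,1,1,1,1,1,1], delta_pos=[[0,0,-0.13],[0,0,-0.13],[0,0,-0.13],[-0.1,-0.18,0],[-0.1,-0.18,0],[-0.1,-0.18,0],[-0.1,-0.18,0],[-0.1,-0.18,0]], delta_rot=[[0,0,-0.0295],[0,0,-0.0295],[0,0,-0.0295],[0,0,0],[0,0,0],[0,0,0],[0,0,0],[0,0,0]], squeeze=10)

```text
time: 1.0
ee_pos: [0.2691, 0.4213, 0.3004]
eef_rot: [-0.004, 1.0, 0.0, -0.0]
ft_force: [1.2, 0.3, 0.6]
width: 0.031
grip_force: 0.0
```

Request:
play_rows(claw=[1,1,1,1,1,1,1,1], delta_pos=[[-0.1,-0.18,0],[-0.1,-0.18,0],[-0.1,-0.18,0],[-0.1,-0.18,0],[-0.1,-0.18,0],[-0.1,-0.18,0],[-0.1,-0.18,0],[-0.1,-0.18,0]], delta_rot=[[0,0,0],[0,0,0],[0,0,0],[0,0,0],[0,0,0],[0,0,0],[0,0,0],[0,0,0]])

```text
time: 1.8
ee_pos: [0.431, 0.1345, 0.3006]
eef_rot: [-0.004, 1.0, 0.0, 0.0]
ft_force: [0.6, 0.3, 0.3]
width: 0.0007
grip_force: 0.0
```

Request:
play_rows(claw=[1,1,1,1,1,1,1,1], delta_pos=[[-0.1,-0.18,0],[-0.1,-0.18,0],[-0.1,-0.18,0],[-0.1,-0.18,0],[-0.07,-0.19,0],[0,0,0.12],[0,0,0.12],[0,0,0]], delta_rot=[[0,0,0],[0,0,0],[0,0,0],[0,0,0],[0,0,0],[0,0,0],[0,0,0],[0,0,0]])

```text
time: 2.6
ee_pos: [0.5243, -0.0453, 0.2498]
eef_rot: [-0.003, 1.0, -0.0, -0.002]
ft_force: [-0.3, 0.7, -0.6]
width: 0.0005
grip_force: 0.0
```

Run:
```python
from bench import r
from h import *
p=np.load('pose.npy');s=r.read_state();print(s['time'],s['ee_pos'],s['ft_force'],toT(p,s['ee_pos']))
a=r.camera('top')['pixels'][125:235,210:390,::-1];b=r.camera('scene')['pixels'][150:310,220:380,::-1]
k=lambda i,f:cv2.resize(i,None,fx=f,fy=f,interpolation=cv2.INTER_CUBIC)
A,B=k(a,2.5),k(b,2.0);o=np.zeros((320,A.shape[1]+B.shape[1],3),np.uint8);o[:A.shape[0],:A.shape[1]]=A;o[:,A.shape[1]:]=B
cv2.imwrite('pics/above.png',o)
```

```text
2.6 [ 0.52426243 -0.04526428  0.24975869] [-0.28322092  0.67669312 -0.62120321] [[-0.12986431 -0.13343064  0.24975869]]
```

View pics/above.png

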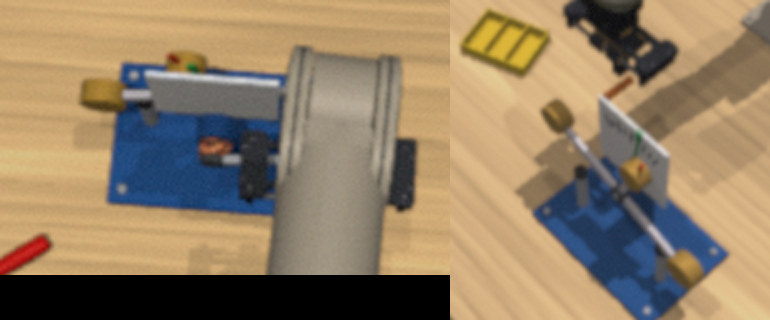

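The gripper hangs over the handle, which is in its shadow at (618,88). Red pointer and green flag stay visible in both views. I'm writing the estimator/planner, and pressing the lever down part way.

Request:
play_rows(claw=[1,1,1,1,1,1,1,1], delta_pos=[[0,0,0.06],[0,0,0.06],[0,-0.005,0.06],[0,-0.005,0.06],[0,-0.005,0.06],[0,-0.005,0.06],[0,-0.005,0.06],[0,0,0]], delta_rot=[[0,0,0],[0,0,0],[0,0,0],[0,0,0],[0,0,0],[0,0,0],[0,0,0],[0,0,0]])

```text
time: 3.5
ee_pos: [0.5252, -0.0502, 0.1668]
eef_rot: [-0.004, 1.0, -0.0, -0.001]
ft_force: [-0.9, 0.1, 1.8]
width: 0.0006
grip_force: 0.6
```

```bash
cal=1 python3 est.py rest 0 0 0; cat S.json
```

```text
t 3.50 z cmd 0.1668 meas 0.1668 L 0.180 F [-0.9  0.1  1.8]
meas [('top', -0.35, 11), ('scene', -0.35, 5)] x [-0.35   0.     0.4    0.475  0.11 ] sd [0.003 0.003 0.02  0.02  0.024]
{"t": 3.6, "z": 0.1667889629475671, "bias": [-0.008583973489931451, 0.005524512011533256], "x": [-0.35, 0.0, 0.4, 0.475, 0.11], "P": [[1e-05, 0.0, 0.0, 0.0, 0.0], [0.0, 1e-05, 0.0, 0.0, 0.0], [0.0, 0.0, 0.0004, 0.0, 0.0], [0.0, 0.0, 0.0, 0.0004, 0.0], [0.0, 0.0, 0.0, 0.0, 0.0006]]}
```

Request:
play_rows(claw=[1,1,1,1,1], delta_pos=[[0,0,0.014],[0,0,0.014],[0,0,0.007],[0,0,0.007],[0,0,0.007]], delta_rot=[[0,0,0],[0,0,0],[0,0,0],[0,0,0],[0,0,0]])

```text
time: 4.1
ee_pos: [0.5261, -0.05, 0.1588]
eef_rot: [-0.004, 1.0, 0.0, 0.0]
ft_force: [0.6, 1.0, 1.8]
width: 0.0005
grip_force: 0.7
```

```bash
python3 est.py rest 0 0 0 .014 .014 .007 .007 .007
```

```text
t 4.10 z cmd 0.1570 meas 0.1588 L 0.251 F [0.6 1.  1.8]
meas [('top', -0.35, 12), ('scene', -0.351, 5)] x [-0.35   0.     0.4    0.475  0.11 ] sd [0.003 0.003 0.02  0.02  0.024]
```

```bash
sed -i "s/\.012\*\*2/.007**2/; s/^end=r.read_state()\['time'\]/e_=r.read_state();end=e_['time'];print('z after',e_['ee_pos'][2].round(4),e_['ft_force'][2].round(2))/" est.py
python3 - <<'E'
from bench import r
s=r.read_state();print(s['time'],s['ee_pos'])
E
```

```text
4.2 [ 0.52596859 -0.05005056  0.15864104]
```

Request:
play_rows(claw=[1,1,1,1], delta_pos=[[0,0,0.007],[0,0,0.007],[0,0,0.007],[0,0,0]], delta_rot=[[0,0,0],[0,0,0],[0,0,0],[0,0,0]])

```text
time: 4.6
ee_pos: [0.5258, -0.0501, 0.1543]
eef_rot: [-0.004, 1.0, 0.0, -0.0]
ft_force: [0.9, 1.5, 1.8]
width: 0.0006
grip_force: 0.7
```

```bash
python3 est.py rest 0 0 0 .007 .007 .007 0
```

```text
t 4.60 z cmd 0.1528 meas 0.1543 L 0.281 F [0.9 1.5 1.8]
z after 0.1545 1.35
meas [('top', -0.341, 12), ('scene', -0.338, 7)] x [-0.35   0.     0.4    0.475  0.11 ] sd [0.003 0.003 0.02  0.02  0.024]
```

```bash
python3 - <<'E'
import json
S=json.load(open('S.json'));import numpy as np
S.update(t=4.625,z=.1544,x=[-.339,.05,.4,.475,.083],P=np.diag([2e-5,1.6e-3,4e-4,4e-4,2e-4]).tolist());json.dump(S,open('S.json','w'))
E
python3 est.py go -.135 .8 4
```

```text
t 4.70 z cmd 0.1544 meas 0.1545 L 0.269 F [-0.1  1.5  1.3]
z after 0.1545 0.57
meas [('top', -0.337, 9), ('scene', -0.331, 5)] x [-0.329  0.07   0.401  0.475  0.082] sd [0.005 0.068 0.019 0.02  0.013]
PLAN u [0.0175, -0.0025, -0.012, -0.0145] pred th [-0.294 -0.275 -0.186 -0.172]
```

Request:
play_rows(claw=[1,1,1,1], delta_pos=[[0,0,0.01],[0,0,0],[0,0,-0.006],[0,0,-0.006]], delta_rot=[[0,0,0],[0,0,0],[0,0,0],[0,0,0]])

```text
time: 5.2
ee_pos: [0.5259, -0.0505, 0.155]
eef_rot: [-0.003, 1.0, -0.0, -0.0]
ft_force: [0.3, -0.5, 1.2]
width: 0.0004
grip_force: 0.5
```

```bash
sed -i 's/,v\*8\]/,v*20]/' est.py; python3 est.py go -.135 .8 4 .01 0 -.006 -.006
```

```text
t 5.20 z cmd 0.1548 meas 0.1550 L 0.266 F [ 0.3 -0.5  1.2]
z after 0.1551 1.06
meas [('top', -0.254, 11), ('scene', -0.24, 8)] x [-0.225  0.312  0.404  0.473  0.079] sd [0.005 0.04  0.016 0.019 0.01 ]
PLAN u [-0.0345, -0.035, -0.0145, 0.001] pred th [-0.132 -0.114 -0.141 -0.161]
```

Request:
play_rows(claw=[1,1,1], delta_pos=[[0,0,-0.035],[0,0,-0.035],[0,0,-0.014]], delta_rot=[[0,0,0],[0,0,0],[0,0,0]])

```text
time: 5.6
ee_pos: [0.5263, -0.0502, 0.1728]
eef_rot: [-0.004, 1.0, 0.0, 0.001]
ft_force: [0.1, 0.4, 0.2]
width: 0.0005
grip_force: 0.2
```

```bash
python3 est.py go -.135 .8 4 -.035 -.035 -.014
```

```text
t 5.60 z cmd 0.1716 meas 0.1728 L 0.146 F [0.1 0.4 0.2]
z after 0.1724 0.21
meas [('top', -0.176, 11), ('scene', -0.183, 7)] x [-0.18  -0.079  0.408  0.468  0.091] sd [0.005 0.037 0.016 0.019 0.009]
PLAN u [0.0225, 0.0095, 0.0025, 0.0] pred th [-0.254 -0.295 -0.35  -0.35 ]
```

```bash
python3 - <<'E'
s=open('est.py').read()
s=s.replace("if x[0]<-.35:","if CL and x[0]<-.35:").replace("def acc","CL=True\ndef acc")
s=s.replace("('top','scene')):","('top','scene') if mode!='plan' else ()):").replace("    M=14;","    CL=False;M=14;").replace("if mode=='go':\n    CL","if mode!='rest':\n    CL").replace("v*20]","v*10]")
s=s.replace("S.update(t=end,z=zs[-1]","zs[-1]=.5*zs[-1]+.5*e_['ee_pos'][2];Ls[-1]=lev(zs[-1])\nS.update(t=end,z=zs[-1]")
open('est.py','w').write(s)
E
python3 est.py plan -.135 .6 4
```

```text
t 5.70 z cmd 0.1716 meas 0.1724 L 0.146 F [ 1.1 -0.2  0.2]
z after 0.1724 0.21
meas [] x [-0.18  -0.079  0.408  0.468  0.091] sd [0.005 0.037 0.016 0.019 0.009]
PLAN u [0.035, 0.035, 0.0345, 0.034] pred th [-0.245 -0.268 -0.18  -0.13 ]
```

```bash
sed -i 's/bounds=(-.05,.05)/bounds=(-.12,.12)/' est.py; python3 est.py plan -.135 .6 4
```

```text
t 5.70 z cmd 0.1720 meas 0.1724 L 0.143 F [ 1.1 -0.2  0.2]
z after 0.1724 0.21
meas [] x [-0.18  -0.079  0.408  0.468  0.091] sd [0.005 0.037 0.016 0.019 0.009]
PLAN u [0.0835, 0.043, 0.005, -0.0155] pred th [-0.221 -0.221 -0.144 -0.135]
```

Request:
play_rows(claw=[1,1,1], delta_pos=[[0,0,0.08],[0,0,0.04],[0,0,0.005]], delta_rot=[[0,0,0],[0,0,0],[0,0,0]])

```text
time: 6.0
ee_pos: [0.5253, -0.0499, 0.1457]
eef_rot: [-0.004, 1.0, -0.0, -0.001]
ft_force: [-0.6, 1.0, 2.0]
width: 0.0003
grip_force: 0.6
```

```bash
python3 est.py go -.135 .6 3 .08 .04 .005
```

```text
t 6.00 z cmd 0.1472 meas 0.1457 L 0.322 F [-0.6  1.   2. ]
z after 0.1466 1.78
meas [('top', -0.213, 11), ('scene', -0.215, 9)] x [-0.213  0.048  0.405  0.47   0.088] sd [0.005 0.027 0.015 0.018 0.007]
PLAN u [-0.039, -0.023, -0.0105] pred th [-0.176 -0.176 -0.148 -0.145]
```

Request:
play_rows(claw=[1,1,1], delta_pos=[[0,0,-0.038],[0,0,-0.023],[0,0,-0.01]], delta_rot=[[0,0,0],[0,0,0],[0,0,0]])

```text
time: 6.4
ee_pos: [0.5264, -0.0503, 0.1621]
eef_rot: [-0.004, 1.0, 0.0, 0.001]
ft_force: [0.5, -0.3, 1.1]
width: 0.0004
grip_force: 0.3
```

```bash
python3 est.py go -.135 .6 3 -.038 -.023 -.01
```

```text
t 6.40 z cmd 0.1611 meas 0.1621 L 0.221 F [ 0.5 -0.3  1.1]
z after 0.1616 1.19
meas [('top', -0.159, 12), ('scene', -0.157, 7)] x [-0.148  0.145  0.405  0.472  0.086] sd [0.005 0.026 0.015 0.018 0.007]
PLAN u [-0.0145, -0.001, 0.0065] pred th [-0.122 -0.122 -0.138 -0.138]
```

Request:
play_rows(claw=[1,1,1], delta_pos=[[0,0,-0.0145],[0,0,-0.001],[0,0,0.0065]], delta_rot=[[0,0,0],[0,0,0],[0,0,0]])

```text
time: 6.8
ee_pos: [0.526, -0.05, 0.1628]
eef_rot: [-0.004, 1.0, 0.0, 0.0]
ft_force: [0.0, 0.2, -0.7]
width: 0.0009
grip_force: 0.3
```

```bash
python3 est.py go -.135 .6 4 -.0145 -.001 .0065
```

```text
t 6.80 z cmd 0.1632 meas 0.1628 L 0.206 F [ 0.   0.2 -0.7]
z after 0.1624 1.18
meas [('top', -0.14, 11), ('scene', -0.15, 7)] x [-0.149 -0.091  0.408  0.468  0.09 ] sd [0.005 0.028 0.015 0.018 0.006]
PLAN u [0.042, 0.0145, -0.002, -0.0105] pred th [-0.174 -0.174 -0.137 -0.134]
```

Request:
play_rows(claw=[1,1,1], delta_pos=[[0,0,0.035],[0,0,0.01],[0,0,-0.005]], delta_rot=[[0,0,0],[0,0,0],[0,0,0]])

```text
time: 7.2
ee_pos: [0.5255, -0.0502, 0.1541]
eef_rot: [-0.004, 1.0, -0.0, -0.001]
ft_force: [-0.8, -0.2, 1.7]
width: 0.0008
grip_force: 0.4
```

```bash
python3 est.py go -.135 .6 4 .035 .01 -.005
```

```text
t 7.20 z cmd 0.1548 meas 0.1541 L 0.266 F [-0.8 -0.2  1.7]
z after 0.1547 0.58
meas [('top', -0.163, 11), ('scene', -0.174, 7)] x [-0.171 -0.005  0.406  0.469  0.088] sd [0.005 0.026 0.014 0.018 0.006]
PLAN u [-0.006, -0.006, -0.005, -0.0035] pred th [-0.162 -0.157 -0.141 -0.139]
```

Request:
play_rows(claw=[1,1,1,1], delta_pos=[[0,0,-0.006],[0,0,-0.006],[0,0,-0.005],[0,0,-0.0035]], delta_rot=[[0,0,0],[0,0,0],[0,0,0],[0,0,0]])

```text
time: 7.7
ee_pos: [0.526, -0.0502, 0.159]
eef_rot: [-0.004, 1.0, 0.0, 0.0]
ft_force: [0.4, 0.2, 1.4]
width: 0.0001
grip_force: 0.3
```

```bash
python3 est.py go -.135 .6 4 -.006 -.006 -.005 -.0035
```

```text
t 7.70 z cmd 0.1588 meas 0.1590 L 0.237 F [0.4 0.2 1.4]
z after 0.159 0.28
meas [('top', -0.141, 11), ('scene', -0.146, 7)] x [-0.139  0.074  0.406  0.47   0.087] sd [0.005 0.026 0.014 0.018 0.006]
PLAN u [-0.0135, -0.003, 0.0025, 0.0055] pred th [-0.124 -0.123 -0.136 -0.136]
```

Request:
play_rows(claw=[1,1,1,1], delta_pos=[[0,0,-0.0135],[0,0,-0.003],[0,0,0.0025],[0,0,0.0055]], delta_rot=[[0,0,0],[0,0,0],[0,0,0],[0,0,0]])

```text
time: 8.2
ee_pos: [0.526, -0.05, 0.1605]
eef_rot: [-0.004, 1.0, 0.0, 0.0]
ft_force: [0.1, 1.1, 0.6]
width: 0.0002
grip_force: 0.3
```

```bash
python3 est.py go -.135 .6 4 -.0135 -.003 .0025 .0055
python3 - <<'E'
from bench import r
from h import *
p=np.load('pose.npy');C={n:r.camera(n) for n in('top','scene')}
bx={'top':(265,138,40,25),'scene':(300,205,40,50)}
for k in('red','green'):
    b={n:blob(C[n]['pixels'],k,bx[n]) for n in C};P,e=tri(C['top'],b['top'][0],C['scene'],b['scene'][0]);T=toT(p,P)[0];print(k,b,T,'ang',np.arctan2(-T[1],T[2]-.17))
E
python3 - <<'E'
import numpy as np
E
```

```text
t 8.20 z cmd 0.1606 meas 0.1605 L 0.225 F [0.1 1.1 0.6]
z after 0.1603 0.61
meas [('top', -0.135, 11), ('scene', -0.148, 7)] x [-0.146 -0.077  0.407  0.469  0.09 ] sd [0.005 0.027 0.014 0.018 0.006]
PLAN u [0.028, 0.0085, -0.003, -0.0085] pred th [-0.165 -0.164 -0.137 -0.134]
red {'top': (array([288.24899275, 147.49516519]), 12), 'scene': (array([308.61504907, 225.09923664]), 7)} [-0.0018668   0.02087186  0.3181947 ] ang -0.1399204769187349
green {'top': (array([286.28035538, 151.58884501]), 9), 'scene': (array([313.7825, 217.2925]), 7)} [-0.02115824  0.0231143   0.34153947] ang -0.13393953386179774
```

Request:
play_rows(claw=[1,1,1], delta_pos=[[0,0,0.03],[0,0,0.008],[0,0,-0.004]], delta_rot=[[0,0,0],[0,0,0],[0,0,0]])

```text
time: 8.7
ee_pos: [0.5256, -0.0502, 0.1532]
eef_rot: [-0.004, 1.0, -0.0, -0.0]
ft_force: [-0.4, -0.5, 0.4]
width: 0.0006
grip_force: 0.4
```

```bash
python3 est.py go -.135 .6 4 .03 .008 -.004
```

```text
t 8.70 z cmd 0.1537 meas 0.1532 L 0.275 F [-0.4 -0.5  0.4]
z after 0.1537 1.77
meas [('top', -0.167, 11), ('scene', -0.176, 7)] x [-0.171  0.028  0.406  0.47   0.089] sd [0.005 0.027 0.014 0.018 0.006]
PLAN u [-0.0165, -0.0095, -0.004, -0.0005] pred th [-0.154 -0.149 -0.141 -0.14 ]
```

Request:
play_rows(claw=[1,1,1,1], delta_pos=[[0,0,-0.0165],[0,0,-0.0095],[0,0,-0.004],[0,0,0]], delta_rot=[[0,0,0],[0,0,0],[0,0,0],[0,0,0]])

```text
time: 9.2
ee_pos: [0.5261, -0.0502, 0.16]
eef_rot: [-0.004, 1.0, 0.0, 0.0]
ft_force: [0.3, -0.7, 1.2]
width: 0.0005
grip_force: 0.3
```

```bash
python3 est.py go -.135 .6 4 -.0165 -.0095 -.004 0
```

```text
t 9.20 z cmd 0.1597 meas 0.1600 L 0.231 F [ 0.3 -0.7  1.2]
z after 0.1598 0.69
meas [('top', -0.14, 11), ('scene', -0.148, 7)] x [-0.141  0.038  0.406  0.469  0.089] sd [0.005 0.027 0.014 0.018 0.006]
PLAN u [-0.0005, 0.001, 0.002, 0.002] pred th [-0.135 -0.135 -0.136 -0.136]
```

Request:
play_rows(claw=[1,1,1,1], delta_pos=[[0,0,-0.0005],[0,0,0.001],[0,0,0.002],[0,0,0.002]], delta_rot=[[0,0,0],[0,0,0],[0,0,0],[0,0,0]])

```text
time: 9.7
ee_pos: [0.526, -0.0501, 0.1588]
eef_rot: [-0.004, 1.0, 0.0, 0.0]
ft_force: [0.4, 0.3, 0.4]
width: 0.0006
grip_force: 0.3
```

```bash
python3 est.py go -.135 .6 4 -.0005 .001 .002 .002
```

```text
t 9.70 z cmd 0.1588 meas 0.1588 L 0.237 F [0.4 0.3 0.4]
z after 0.1588 0.96
meas [('top', -0.138, 11), ('scene', -0.148, 7)] x [-0.145 -0.028  0.407  0.469  0.09 ] sd [0.005 0.027 0.014 0.018 0.006]
PLAN u [0.0105, 0.003, -0.0015, -0.0035] pred th [-0.151 -0.15  -0.137 -0.135]
```

Request:
play_rows(claw=[1,1,1,1], delta_pos=[[0,0,0.0105],[0,0,0.003],[0,0,-0.0015],[0,0,-0.0035]], delta_rot=[[0,0,0],[0,0,0],[0,0,0],[0,0,0]])

```text
time: 10.2
ee_pos: [0.5258, -0.0502, 0.1571]
eef_rot: [-0.004, 1.0, 0.0, -0.0]
ft_force: [0.1, 0.6, 0.5]
width: 0.0005
grip_force: 0.4
```

```bash
python3 est.py go -.135 .6 5 .0105 .003 -.0015 -.0035
```

```text
t 10.20 z cmd 0.1571 meas 0.1571 L 0.250 F [0.1 0.6 0.5]
z after 0.1572 0.33
meas [('top', -0.137, 10), ('scene', -0.145, 9)] x [-0.138  0.046  0.406  0.47   0.089] sd [0.005 0.027 0.014 0.018 0.006]
PLAN u [-0.0145, -0.005, 0.001, 0.0035, 0.0045] pred th [-0.127 -0.127 -0.136 -0.136]
```

Request:
play_rows(claw=[1,1,1,1,1], delta_pos=[[0,0,-0.0145],[0,0,-0.005],[0,0,0.001],[0,0,0.0035],[0,0,0.0045]], delta_rot=[[0,0,0],[0,0,0],[0,0,0],[0,0,0],[0,0,0]])

```text
time: 10.8
ee_pos: [0.526, -0.0501, 0.1592]
eef_rot: [-0.004, 1.0, 0.0, 0.0]
ft_force: [0.4, 0.1, 0.7]
width: 0.0001
grip_force: 0.3
```

```bash
python3 est.py go -.135 .6 5 -.0145 -.005 .001 .0035 .0045
```

```text
t 10.80 z cmd 0.1593 meas 0.1592 L 0.234 F [0.4 0.1 0.7]
z after 0.1591 0.74
meas [('top', -0.128, 10), ('scene', -0.138, 9)] x [-0.136 -0.039  0.407  0.469  0.09 ] sd [0.005 0.027 0.014 0.018 0.006]
PLAN u [0.0115, 0.0035, -0.001, -0.0035, -0.004] pred th [-0.145 -0.144 -0.135 -0.134]
```

Request:
play_rows(claw=[1,1,1,1,1], delta_pos=[[0,0,0.0115],[0,0,0.0035],[0,0,-0.001],[0,0,-0.0035],[0,0,-0.004]], delta_rot=[[0,0,0],[0,0,0],[0,0,0],[0,0,0],[0,0,0]])

```text
time: 11.4
ee_pos: [0.5259, -0.0502, 0.158]
eef_rot: [-0.004, 1.0, 0.0, -0.0]
ft_force: [0.2, -0.6, 1.4]
width: 0.0005
grip_force: 0.3
```

```bash
python3 est.py go -.135 .6 5 .0115 .0035 -.001 -.0035 -.004
```

```text
t 11.40 z cmd 0.1579 meas 0.1580 L 0.244 F [ 0.2 -0.6  1.4]
z after 0.1581 0.96
meas [('top', -0.135, 11), ('scene', -0.139, 7)] x [-0.135  0.035  0.406  0.469  0.089] sd [0.005 0.028 0.014 0.018 0.006]
PLAN u [-0.0095, -0.003, 0.001, 0.003, 0.0035] pred th [-0.127 -0.128 -0.135 -0.136]
```

Request:
play_rows(claw=[1,1,1,1,1], delta_pos=[[0,0,-0.0095],[0,0,-0.003],[0,0,0.001],[0,0,0.003],[0,0,0.0035]], delta_rot=[[0,0,0],[0,0,0],[0,0,0],[0,0,0],[0,0,0]])

```text
time: 12.0
ee_pos: [0.5259, -0.0502, 0.1588]
eef_rot: [-0.004, 1.0, 0.0, 0.0]
ft_force: [0.7, -0.2, 1.9]
width: 0.0004
grip_force: 0.3
```

```bash
python3 est.py go -.135 .6 5 -.0095 -.003 .001 .003 .0035
```

```text
t 12.00 z cmd 0.1590 meas 0.1588 L 0.236 F [ 0.7 -0.2  1.9]
z after 0.1588 0.37
meas [('top', -0.134, 11), ('scene', -0.147, 7)] x [-0.144 -0.056  0.407  0.469  0.09 ] sd [0.005 0.028 0.014 0.018 0.006]
PLAN u [0.0175, 0.005, -0.0025, -0.0055, -0.0065] pred th [-0.156 -0.152 -0.137 -0.135]
```

Request:
play_rows(claw=[1,1,1,1,1], delta_pos=[[0,0,0.0165],[0,0,0.005],[0,0,-0.0025],[0,0,-0.0055],[0,0,-0.0065]], delta_rot=[[0,0,0],[0,0,0],[0,0,0],[0,0,0],[0,0,0]])

```text
time: 12.6
ee_pos: [0.5258, -0.0503, 0.1576]
eef_rot: [-0.004, 1.0, -0.0, -0.0]
ft_force: [-0.1, -0.7, 0.6]
width: 0.0004
grip_force: 0.3
```

```bash
python3 est.py go -.135 .6 5 .0165 .005 -.0025 -.0055 -.0065
```

```text
t 12.60 z cmd 0.1575 meas 0.1576 L 0.247 F [-0.1 -0.7  0.6]
z after 0.1578 -0.01
meas [('top', -0.124, 11), ('scene', -0.129, 8)] x [-0.12   0.101  0.407  0.469  0.088] sd [0.005 0.028 0.014 0.018 0.006]
PLAN u [-0.03, -0.008, 0.0045, 0.01, 0.011] pred th [-0.099 -0.106 -0.133 -0.135]
```

Request:
play_rows(claw=[1,1,1,1], delta_pos=[[0,0,-0.026],[0,0,-0.007],[0,0,0.004],[0,0,0.009]], delta_rot=[[0,0,0],[0,0,0],[0,0,0],[0,0,0]])

```text
time: 13.1
ee_pos: [0.5261, -0.0501, 0.1616]
eef_rot: [-0.004, 1.0, 0.0, 0.0]
ft_force: [-0.5, 0.3, 1.0]
width: 0.0006
grip_force: 0.3
```

```bash
python3 est.py go -.135 .6 4 -.026 -.007 .004 .009
```

```text
t 13.10 z cmd 0.1616 meas 0.1616 L 0.217 F [-0.5  0.3  1. ]
z after 0.1612 0.87
meas [('top', -0.118, 11), ('scene', -0.128, 6)] x [-0.13  -0.113  0.407  0.469  0.091] sd [0.005 0.028 0.014 0.018 0.006]
PLAN u [0.0365, 0.012, -0.0025, -0.0095] pred th [-0.159 -0.161 -0.134 -0.132]
```

Request:
play_rows(claw=[1,1,1,1], delta_pos=[[0,0,0.034],[0,0,0.011],[0,0,-0.003],[0,0,-0.0095]], delta_rot=[[0,0,0],[0,0,0],[0,0,0],[0,0,0]])

```text
time: 13.6
ee_pos: [0.5256, -0.0503, 0.1548]
eef_rot: [-0.004, 1.0, -0.0, -0.0]
ft_force: [0.4, -0.3, 0.8]
width: 0.0006
grip_force: 0.4
```

```bash
python3 est.py go -.15 .8 4 .034 .011 -.003 -.0095
```

```text
t 13.60 z cmd 0.1549 meas 0.1548 L 0.266 F [ 0.4 -0.3  0.8]
z after 0.1553 1.11
meas [('top', -0.141, 12), ('scene', -0.144, 9)] x [-0.139  0.073  0.406  0.469  0.089] sd [0.005 0.028 0.014 0.018 0.005]
PLAN u [-0.031, -0.0105, 0.002, 0.008] pred th [-0.119 -0.119 -0.147 -0.15 ]
```

Held for over 7 s. Lowering now at about 0.1 rad/s.

```bash
python3 est.py plan -.35 -.1 4
```

```text
t 13.70 z cmd 0.1551 meas 0.1553 L 0.264 F [-0.5 -0.6  1.1]
z after 0.1553 1.11
meas [] x [-0.139  0.073  0.406  0.469  0.089] sd [0.005 0.028 0.014 0.018 0.005]
PLAN u [-0.0475, -0.014, 0.006, 0.0155] pred th [-0.128 -0.137 -0.241 -0.286]
```

Request:
play_rows(claw=[1,1,1,1], delta_pos=[[0,0,-0.04],[0,0,-0.012],[0,0,0.006],[0,0,0.0155]], delta_rot=[[0,0,0],[0,0,0],[0,0,0],[0,0,0]])

```text
time: 14.1
ee_pos: [0.5262, -0.05, 0.1613]
eef_rot: [-0.004, 1.0, 0.0, 0.0]
ft_force: [0.1, 0.1, 0.4]
width: 0.0007
grip_force: 0.3
```

```bash
python3 est.py go -.35 -.1 4 -.04 -.012 .006 .0155
```

```text
t 14.10 z cmd 0.1613 meas 0.1613 L 0.220 F [0.1 0.1 0.4]
z after 0.1606 -0.08
meas [('top', -0.127, 10), ('scene', -0.138, 8)] x [-0.139 -0.102  0.406  0.469  0.089] sd [0.005 0.027 0.014 0.018 0.006]
PLAN u [0.0125, 0.0065, 0.0025, 0.0] pred th [-0.175 -0.185 -0.239 -0.291]
```

Request:
play_rows(claw=[1,1,1,1], delta_pos=[[0,0,0.0125],[0,0,0.0065],[0,0,0.0025],[0,0,0]], delta_rot=[[0,0,0],[0,0,0],[0,0,0],[0,0,0]])

```text
time: 14.6
ee_pos: [0.5258, -0.0501, 0.1567]
eef_rot: [-0.004, 1.0, 0.0, -0.0]
ft_force: [-0.0, -0.6, 0.9]
width: 0.0003
grip_force: 0.5
```

```bash
python3 est.py go -.35 -.1 4 .0125 .0065 .0025 0
```

```text
t 14.60 z cmd 0.1566 meas 0.1567 L 0.253 F [-0.  -0.6  0.9]
z after 0.1568 1.84
meas [('top', -0.18, 11), ('scene', -0.191, 9)] x [-0.193 -0.091  0.406  0.469  0.089] sd [0.005 0.027 0.014 0.018 0.005]
PLAN u [-0.004, -0.001, 0.001, 0.002] pred th [-0.22  -0.23  -0.293 -0.343]
```

Request:
play_rows(claw=[1,1,1,1], delta_pos=[[0,0,-0.004],[0,0,-0.001],[0,0,0.001],[0,0,0.002]], delta_rot=[[0,0,0],[0,0,0],[0,0,0],[0,0,0]])

```text
time: 15.1
ee_pos: [0.5259, -0.0502, 0.1572]
eef_rot: [-0.004, 1.0, 0.0, 0.0]
ft_force: [-1.2, -0.4, 0.6]
width: 0.0005
grip_force: 0.5
```

```bash
python3 est.py go -.345 -.1 4 -.004 -.001 .001 .002
```

```text
t 15.10 z cmd 0.1571 meas 0.1572 L 0.250 F [-1.2 -0.4  0.6]
z after 0.1572 0.26
meas [('top', -0.208, 11), ('scene', -0.214, 9)] x [-0.216 -0.042  0.408  0.467  0.088] sd [0.005 0.028 0.014 0.018 0.006]
PLAN u [-0.013, -0.003, 0.0025, 0.0055] pred th [-0.233 -0.243 -0.317 -0.348]
```

Request:
play_rows(claw=[1,1,1,1], delta_pos=[[0,0,-0.013],[0,0,-0.003],[0,0,0.0025],[0,0,0.0055]], delta_rot=[[0,0,0],[0,0,0],[0,0,0],[0,0,0]])

```text
time: 15.6
ee_pos: [0.526, -0.0502, 0.1589]
eef_rot: [-0.004, 1.0, 0.0, 0.0]
ft_force: [-0.9, 0.3, 0.1]
width: 0.0006
grip_force: 0.5
```

```bash
python3 est.py go -.345 -.08 4 -.013 -.003 .0025 .0055
```

```text
t 15.60 z cmd 0.1587 meas 0.1589 L 0.238 F [-0.9  0.3  0.1]
z after 0.1587 1.11
meas [('top', -0.248, 10), ('scene', -0.253, 6)] x [-0.26  -0.138  0.407  0.468  0.088] sd [0.005 0.027 0.014 0.017 0.006]
PLAN u [0.0195, 0.007, -0.0005, -0.004] pred th [-0.3   -0.308 -0.336 -0.346]
```

Request:
play_rows(claw=[1,1,1,1], delta_pos=[[0,0,0.0195],[0,0,0.007],[0,0,0],[0,0,-0.004]], delta_rot=[[0,0,0],[0,0,0],[0,0,0],[0,0,0]])

```text
time: 16.1
ee_pos: [0.5259, -0.0501, 0.1543]
eef_rot: [-0.004, 1.0, 0.0, -0.0]
ft_force: [0.5, 0.6, 1.7]
width: 0.0002
grip_force: 0.6
```

```bash
python3 est.py go -.35 -.06 4 .0195 .007 0 -.004
```

```text
t 16.10 z cmd 0.1542 meas 0.1543 L 0.271 F [0.5 0.6 1.7]
z after 0.1544 1.49
meas [('top', -0.287, 10), ('scene', -0.284, 7)] x [-0.286  0.019  0.409  0.465  0.088] sd [0.005 0.028 0.014 0.017 0.006]
PLAN u [-0.028, -0.0095, 0.002, 0.008] pred th [-0.283 -0.288 -0.346 -0.348]
```

Request:
play_rows(claw=[1,1,1,1], delta_pos=[[0,0,-0.026],[0,0,-0.008],[0,0,0.002],[0,0,0.008]], delta_rot=[[0,0,0],[0,0,0],[0,0,0],[0,0,0]])

```text
time: 16.6
ee_pos: [0.526, -0.0502, 0.1592]
eef_rot: [-0.004, 1.0, 0.0, 0.0]
ft_force: [-0.1, -0.2, 1.4]
width: 0.0004
grip_force: 0.5
```

```bash
python3 est.py go -.35 -.08 4 -.026 -.008 .002 .008
```

```text
t 16.60 z cmd 0.1591 meas 0.1592 L 0.235 F [-0.1 -0.2  1.4]
z after 0.1589 1.05
meas [('top', -0.289, 11), ('scene', -0.291, 5)] x [-0.295 -0.078  0.409  0.465  0.088] sd [0.005 0.027 0.014 0.017 0.007]
PLAN u [0.0075, 0.005, 0.0035, 0.0025] pred th [-0.322 -0.33  -0.352 -0.349]
```

Request:
play_rows(claw=[1,1,1,1], delta_pos=[[0,0,0.0075],[0,0,0.005],[0,0,0.0035],[0,0,0.001]], delta_rot=[[0,0,0],[0,0,0],[0,0,0],[0,0,0]])

```text
time: 17.1
ee_pos: [0.5259, -0.0499, 0.1556]
eef_rot: [-0.004, 1.0, 0.0, 0.0]
ft_force: [0.1, 0.8, 1.9]
width: 0.0006
grip_force: 0.7
```

```bash
python3 est.py go -.355 -.05 4 .0075 .005 .0035 .001
```

```text
t 17.10 z cmd 0.1556 meas 0.1556 L 0.261 F [0.1 0.8 1.9]
z after 0.1557 1.43
meas [('top', -0.32, 12), ('scene', -0.324, 5)] x [-0.326 -0.039  0.409  0.464  0.087] sd [0.005 0.027 0.014 0.017 0.007]
PLAN u [-0.008, -0.0025, 0.001, 0.003] pred th [-0.335 -0.339 -0.356 -0.354]
```

Request:
play_rows(claw=[1,1,1,1], delta_pos=[[0,0,-0.009],[0,0,-0.0025],[0,0,0.001],[0,0,0.001]], delta_rot=[[0,0,0],[0,0,0],[0,0,0],[0,0,0]])

```text
time: 17.6
ee_pos: [0.5259, -0.0502, 0.1576]
eef_rot: [-0.004, 1.0, 0.0, 0.0]
ft_force: [0.5, 0.4, 1.5]
width: 0.0004
grip_force: 0.7
```

```bash
python3 est.py go -.36 -.05 4 -.009 -.0025 .001 .001
```

```text
t 17.60 z cmd 0.1576 meas 0.1576 L 0.246 F [0.5 0.4 1.5]
z after 0.1576 1.62
meas [('top', -0.335, 12), ('scene', -0.334, 6)] x [-0.337 -0.032  0.409  0.464  0.086] sd [0.005 0.027 0.014 0.017 0.007]
PLAN u [0.0, 0.0015, 0.002, 0.002] pred th [-0.348 -0.352 -0.361 -0.359]
```

Nearly down at −0.03 rad/s. A small unload will let it settle.

Request:
play_rows(claw=[1,1,1,1,1,1], delta_pos=[[0,0,-0.001],[0,0,-0.001],[0,0,-0.001],[0,0,-0.001],[0,0,-0.001],[0,0,-0.001]], delta_rot=[[0,0,0],[0,0,0],[0,0,0],[0,0,0],[0,0,0],[0,0,0]])

```text
time: 18.3
ee_pos: [0.5259, -0.0502, 0.1588]
eef_rot: [-0.004, 1.0, 0.0, -0.0]
ft_force: [-1.0, -0.2, 1.6]
width: 0.0004
grip_force: 0.6
```

```bash
python3 est.py go -.36 -.05 4 -.001 -.001 -.001 -.001 -.001 -.001
```

```text
t 18.30 z cmd 0.1588 meas 0.1588 L 0.238 F [-1.  -0.2  1.6]
z after 0.1588 1.4
meas [('top', -0.349, 11), ('scene', -0.351, 5)] x [-0.35   0.     0.409  0.464  0.086] sd [0.    0.004 0.014 0.017 0.007]
PLAN u [0.0035, 0.0035, 0.0025, 0.0015] pred th [-0.355 -0.357 -0.361 -0.36 ]
```

Request:
play_rows(claw=[1,1,1,1,1,1,1,1], delta_pos=[[0,0,-0.01],[0,0,-0.02],[0,0.003,-0.03],[0,0.004,-0.04],[0,0.005,-0.04],[0,0.006,-0.04],[0,0.007,-0.04],[0,0,-0.03]], delta_rot=[[0,0,0],[0,0,0],[0,0,0],[0,0,0],[0,0,0],[0,0,0],[0,0,0],[0,0,0]])

```text
time: 19.2
ee_pos: [0.526, -0.0447, 0.2097]
eef_rot: [-0.004, 1.0, 0.0, 0.0]
ft_force: [0.2, 1.2, 0.2]
width: 0.0006
grip_force: 0.1
```

Request:
play_rows(claw=[1,1,1,1,1,1,1,1], delta_pos=[[0,0,-0.03],[0,0,-0.03],[0,0,-0.04],[0,0,-0.1],[0,0,-0.15],[0,0,-0.15],[0,0,0],[0,0,0]], delta_rot=[[0,0,0],[0,0,0],[0,0,0],[0,0,0],[0,0,0],[0,0,0],[0,0,0],[0,0,0]])

```text
time: 20.0
ee_pos: [0.5261, -0.0453, 0.3092]
eef_rot: [-0.004, 1.0, 0.0, 0.0]
ft_force: [-0.2, 0.4, 0.3]
width: 0.0006
grip_force: 0.0
```

```bash
python3 est.py rest 0 0 0
python3 - <<'E'
from bench import r
import cv2
cv2.imwrite('pics/end.png',cv2.resize(r.camera('scene')['pixels'][100:330,160:460,::-1],None,fx=2.5,fy=2.5))
E
```

```text
t 20.00 z cmd 0.1588 meas 0.3092 L 0.238 F [-0.2  0.4  0.3]
z after 0.308 0.4
meas [('top', -0.349, 11), ('scene', -0.351, 5)] x [-0.35   0.     0.409  0.464  0.086] sd [0.    0.004 0.014 0.017 0.007]
```

View pics/end.png

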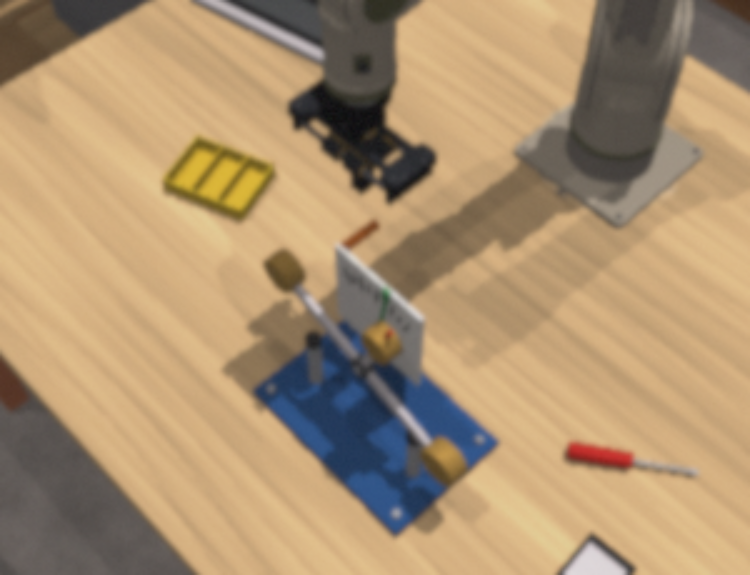

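The beam's left weight at (445,460) is down on its rest. The handle at (360,235) has sprung back and the gripper at (365,150) is clear of it. Tray and screwdriver are where they were.

```bash
python3 -c "
from bench import r
print(r.close_job())"
```

```text
the job is handed in; nothing more can be done
None
```

The pointer stayed within about 0.05 rad of the marker for roughly 7 s by the camera readings; the beam was then let down gently onto its left rest, the lever released, and the job handed in at about 20 s.

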